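Load the jewellery viewer and set its focus

TASK

Pick up the flat tray of bangles by its upright lip, keep it level, and slide it fully home on the upper pair of rails of the inspection viewer. Then turn the focus knob on the viewer's sloped console until its pointer lines up with the tab on the ring around it. Leave that ring and everything else on the counter as they are.

Things in the scene. Friction and masses are not known exactly. Their poses are not given: they have to be found in the camera images.
- viewer: White inspection viewer, fixed, at a new place and yaw each time. Origin on the counter under the rack; +x is the way the tray slides in, y left, z up. Rack: two 8 mm side walls 145 mm high, inner faces at y +/-75 mm, open front at x = -40 mm, back stop face at x = 60 mm. Behind it (x = 95 mm) a camera column with a light bar 120 mm wide, 325 mm up. Sloped console at its left.
- tray_home (a point): Where the tray's origin lies when fully home on the upper rails: x = 5 mm, z = 115 mm in the viewer; axes as the viewer's. Rails: ledges 14 mm wide on both walls, along the whole rack; lower pair's top at z = 50 mm, upper pair's at 115 mm. 20 mm above each pair is a guide strip 12 mm wide, 6 mm thick, so the tray enters only from the front.
- tray: Loose dark wooden plate, 110 mm (x) by 140 (y) by 8, about 0.28 kg, with an upright lip along its front (-x) edge, top 55 mm above the underside. Origin mid-underside, x from the lip across the tray, z up. Three small bangles fixed on it, up to 15 mm high, at x over 9 mm. Starts flat on the counter, right or left of the robot. The other dark tray (28 mm walls, no lip) is left alone.
- tray_lip (a point): Point to grip in the tray's lip, mid-thickness and mid-length, 38 mm above the underside, 51 mm from the origin towards -x; axes as the tray's. The lip is 8 mm thick (x), 70 mm long (y), standing on the tray's 8 mm plate: grip across its thickness.
- panel: Sloped face of the console, 145 by 150 mm. Origin on the face at the knob's axis, in the viewer at x = -20, y = 175, z = 100 mm. z points out of the face along the knob's axis, leaning 35 degrees from vertical towards the viewer's front (-x); x points up the slope, y left.
- focus_knob (a joint): Knob angle, rad, stops at -2.6 and 2.6; grows counter-clockwise as seen looking at the knob; 0 when the pointer points up the slope. Light friction, about 0.08 N m; stays where it is left. It starts between -2.3 and -1.7 and the tab stands between -0.1 and 0.6, so it must be turned counter-clockwise by 1.6 to 2.9 rad: more than one grasp.
- knob_grip (a point): Point to grip on the knob, on its axis, 37 mm out from the face. z out along the axis; x along the grip bar to the pointer, turning with the knob. The bar is 16 mm wide (y), about 86 mm long, from 17 to 49 mm out from the face, on a round skirt of radius 46 mm whose top is 17 mm out. One end of the bar is an arrow point (the pointer), the other is round.
- pointer (a point): Tip of the knob's pointer, 50 mm from the axis, 15 mm out from the face; axes as knob_grip.
- index (a point): Middle of the inner end of the index tab, 50 mm from the knob's axis, 15 mm out from the face; x points outwards from the axis, z out along it. The tab is a black block 14 mm long and 10 mm wide, its top 15 mm out, on a stiff aluminium ring of radius 66 mm round the knob. The ring is not to be turned.
Not all that is in view belongs to the job. Leave any red look-alike of the tray alone.

How it is judged:
By the outcome, as a careful person would: the job done as asked, in the order asked, and still so for the second after the job is handed in, with the robot touching nothing.
It also fails if it takes over 72 s, if anything falls off the work surface, if the arm or the gripper's body presses on something with over 40 N, if the wrist force passes 120 N, or if a joint passes its speed limit or range.

ROBOT

A 7-joint arm with a two-finger parallel gripper is mounted at the origin on the work surface. World frame = base frame: x ahead of the robot, y to its left, z up, the work surface at z = 0. Lengths are in mm, angles in rad, forces in N, time in s.
With the tool pointing down it reaches from about 425 to 975 mm from the base axis. Payload 16.7 kg.
Tool frame: the origin (TCP) lies midway between the tips of the shut fingers; the grasp point (between the pads) lies manip.grip_point_offset behind it (manip.grip_point_offset is the distance from the TCP to the grasp point, in mm); z points along the fingers, y is the line along which they close (so a half turn about z gives the same grasp; the last joint's range is limited). The gripper opens to 85 mm and grips with 20 to 120 N. Pads are 22 mm wide; open, the fingers measure 114 mm over their backs; the gripper's body (76 mm by 85 mm) begins 54 mm behind the grasp point. The pads swing forward as they close: fully open they stand 13 mm farther back than shut.
Start: joints at [1.127, 0.426, 0.074, 1.606, -0.034, 1.111, -0.067], TCP at [195.443, -646.048, 231.302] pointing down, gripper open.
Joint ranges: [-2.85, 2.85], [-0.5, 2.14], [-1.23, 1.37], [0.21, 2.46], [-1.02, 4.16], [0.16, 2.05], [-2.73, 2.73]. Speed limits (rad/s): [1.89, 1.89, 2.39, 2.39, 3.01, 3.01, 3.01].

INTERFACE

Orientations are given as a unit quaternion [w, x, y, z].
In Python, from station import manip gives the robot as it stands. The module is installed in compiled form; this text tells all that it offers.
- The arm moves only by the shell command python3 -m handwheel 'ROWS'. ROWS is JSON, one flat list of numbers, 7 for each row, row after row: the shift along the tool's x, y, z as a fraction of full scale, then the turn, a rotation vector about the tool's x, y, z as a fraction of full scale, then the closure, from 0 (fully open) to 1 (shut). A call has 1 to 12 rows; each row shifts and turns the commanded pose from where the row before left it, along the tool's axes as they then stand; what a row does not reach is not made up. Full scale, the value 1, is 300 mm for a shift and 180 degrees for a turn. A row lasts 1/10 s, in which the tool goes at most 50 mm and 8.59 degrees, less where a joint would pass 70% of its speed; a pose out of reach is approached as far as the arm can. A call with a number of a shift or a turn outside -1 to 1 is refused whole. A call with a gripper value outside its range is refused whole. The fingers move at their own pace and stop on an object; the grip force is fixed at half the most. Time passes only in rows, so rows that do not move let the fingers close. It gives the time, the measured TCP pose, the force, the opening and the grip force at its end, in the units of the state.
- manip.observe(): the state, without advancing time (a new reading comes with each control period).
- manip.camera(name): name is "scene" or "top"; returns (picture, depth): 420x560x3 uint8, red, green, blue; 420x560 float32, mm along the optical axis (not along the pixel's ray), 0 where there is no reading.
- manip.camera_model(name): a dict with "mtx" (3x3 intrinsics, pixels), "k1" (the pictures are not rectified: a ray, as slopes to the right and down, at radius r is drawn at 1 + k1 r^2 times it, then the intrinsics apply), "xyz" and "orientation" of the camera in the world. Camera axes: x right, y down, z forward; pixel columns grow to the right and rows downward; lengths in mm; the calibration is good to about 2 mm. A picture is of the moment at which its call begins. camera_model takes no time and is no camera call.
- manip.job_done(): hands the job in; it is judged then, once.
The state is a dict: "time": time; "qpos": joint angles; "qvel": joint speeds; "effort": joint torques, N m; "tcp_pos": TCP position; "eef_rot": TCP orientation; "ft_force": force on the tool from outside, world axes, zero at the start; "torque": the same for the moment, N m; "gripper_width": opening from 0.0 (shut) to 1.0 (fully open); "gripper_force": force on a finger pad.
Only numpy, scipy, OpenCV 4.12 (cv2) and the standard library are available. Lean on these libraries where they do the work, as an engineer would, in place of code of your own. Each camera call takes 0.05 s, during which the arm holds its last target. There are 200 camera calls.

## Working session

There is one attempt and no reset: what is moved stays moved. The work goes in short steps, Python scripts to look and compute and a shell command to move; the robot and the scene stay as the last step left them, time stands still between calls to the robot, and variables do not carry over. Pictures are saved under pics/ and viewed, at most 10 in all, crops included, and the job is handed in when it is done.

```bash
mkdir -p pics; cat > h.py <<'E'
import numpy as np, cv2, json
from scipy.spatial.transform import Rotation as R
from station import manip
def q2R(q): return R.from_quat([q[1],q[2],q[3],q[0]])
def grab(n):
    im,d=manip.camera(n); np.savez(f'{n}.npz',im=im,d=d); return im,d
def load(n):
    z=np.load(f'{n}.npz'); return z['im'],z['d']
def save(im,p): cv2.imwrite(f'pics/{p}.png',im[:,:,::-1])
def slopes(n,px):
    m=manip.camera_model(n); K=np.array(m['mtx']); px=np.atleast_2d(np.float64(px))
    s=np.c_[(px[:,0]-K[0,2])/K[0,0],(px[:,1]-K[1,2])/K[1,1]]; u=s.copy()
    for _ in range(20): u=s/(1+m['k1']*(u**2).sum(1,keepdims=True))
    return np.c_[u,np.ones(len(u))]
def cam(n):
    m=manip.camera_model(n); return q2R(m['orientation']),np.array(m['xyz'])
def onplane(n,px,z=None,nrm=(0,0,1),p0=None):
    r,t=cam(n); d=r.apply(slopes(n,px)); nrm=np.array(nrm)
    p0=np.array([0,0,z]) if p0 is None else np.array(p0)
    return t+d*(((p0-t)@nrm)/(d@nrm))[:,None]
def depthpts(n,px,dep):
    r,t=cam(n); px=np.atleast_2d(px).astype(int); return t+r.apply(slopes(n,px)*dep[px[:,1],px[:,0]][:,None])
def proj(n,P):
    m=manip.camera_model(n); r,t=cam(n); c=r.inv().apply(np.atleast_2d(P)-t); u=c[:,:2]/c[:,2:]
    u=u*(1+m['k1']*(u**2).sum(1,keepdims=True)); K=np.array(m['mtx']); return u*[K[0,0],K[1,1]]+K[:2,2]
def rows_to(pos,rot):
    "total shift (fraction) and rotvec (fraction) in tool axes from the measured pose"
    s=manip.observe(); r=q2R(s['eef_rot']); 
    return (r.inv().apply(np.array(pos)-s['tcp_pos'])/300).round(4),((r.inv()*rot).as_rotvec()/np.pi).round(4)
E
python3 - <<'E'
from h import *
np.set_printoptions(suppress=True,precision=3)
for n in('scene','top'):
    im,d=grab(n); save(im,n+'0'); print(manip.camera_model(n))
print(manip.observe(),manip.grip_point_offset)
E
```

```text
{'mtx': array([[497.265,   0.   , 282.566],
       [  0.   , 497.265, 213.899],
       [  0.   ,   0.   ,   1.   ]]), 'k1': -0.011526814669492591, 'xyz': array([1179.14 ,  313.076,  880.051]), 'orientation': array([-0.192,  0.489,  0.79 , -0.317])}
{'mtx': array([[426.014,   0.   , 278.845],
       [  0.   , 426.014, 213.436],
       [  0.   ,   0.   ,   1.   ]]), 'k1': -0.07920929938619127, 'xyz': array([ 330.224,   -9.163, 1200.371]), 'orientation': array([-0.058,  0.706, -0.702,  0.069])}
{'time': 0.1, 'qpos': array([ 1.127,  0.427,  0.074,  1.607, -0.034,  1.111, -0.067]), 'qvel': array([-0.001, -0.002, -0.   ,  0.   ,  0.   ,  0.001,  0.002]), 'effort': array([  0.006, -95.156,   3.77 , -46.441,   0.019,   0.006,   0.   ]), 'tcp_pos': array([ 195.332, -645.714,  230.659]), 'eef_rot': array([-0.001,  0.989,  0.146, -0.   ]), 'ft_force': array([0.45 , 0.913, 0.304]), 'torque': array([ 0.049, -0.011,  0.005]), 'gripper_force': 0.0, 'gripper_width': 1.0012231867976902} 18.700000000000003
```

View pics/scene0.png

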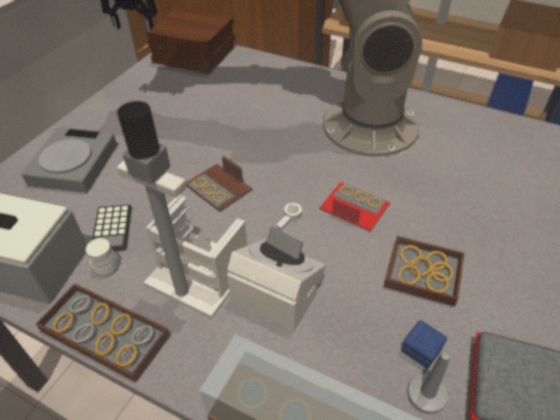

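View pics/top0.png

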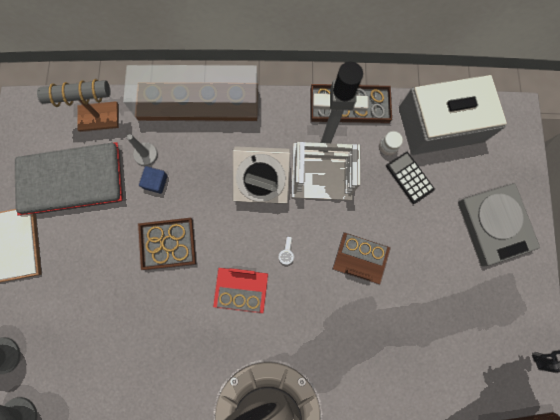

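Candidates for the tray in the top view: the brown plate with a lip (362,258), the red look-alike (241,290), the walled tray (167,244), and the big walled bangle tray (351,103). By the description it is the brown plate at (362,258). Next, a close crop and the measurements.

```bash
python3 - <<'E'
from h import *
np.set_printoptions(suppress=True,precision=1)
im,d=load('top')
a=cv2.resize(im[225:295,325:400],None,fx=5,fy=5,interpolation=cv2.INTER_CUBIC)
b=cv2.resize(im[140:210,225:300],None,fx=5,fy=5,interpolation=cv2.INTER_CUBIC)
im2,d2=load('scene')
c=cv2.resize(im2[220:290,250:325],None,fx=5,fy=3.3,interpolation=cv2.INTER_CUBIC)
e=cv2.resize(im[135:210,290:370],(375,231))
save(np.vstack([np.hstack([a,b]),np.hstack([c,e])]),'crop1')
print(proj('top',[[0,0,0]]))
hsv=cv2.cvtColor(im,cv2.COLOR_RGB2HSV); roi=hsv[225:295,325:400]
print(hsv[258,340],hsv[250,390],hsv[276,363],hsv[230,330])
for p in [(340,262),(380,270),(363,276),(363,272),(362,262)]: print(p,depthpts('top',p,d))
E
```

```text
[[267.4 414.9]]
[ 10 130  96] [ 13  23 132] [ 10 132  91] [ 11  20 143]
(340, 262) [[ 411.  -200.1    7.5]]
(380, 270) [[ 389.  -313.7    3.9]]
(363, 276) [[ 370.5 -254.2   53.8]]
(363, 272) [[ 383.2 -264.4    7.6]]
(362, 262) [[ 410.8 -261.3   12.5]]
```

View pics/crop1.png

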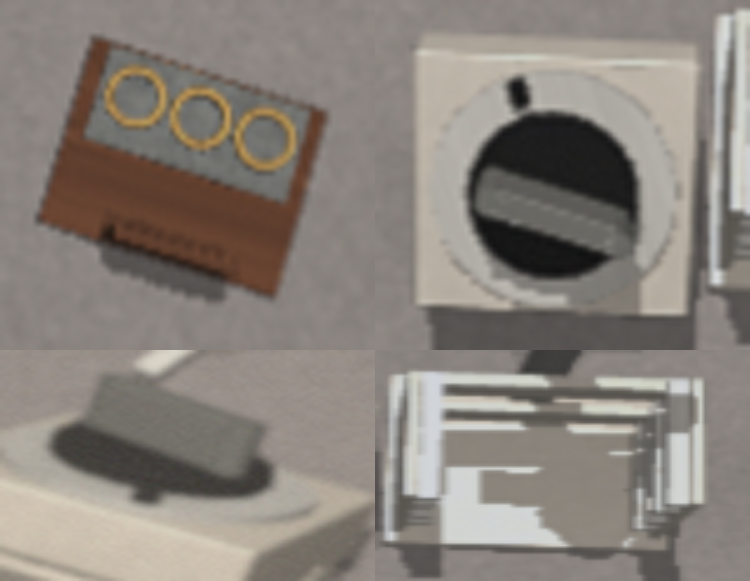

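The crop confirms the choice: a brown plate with three bangles, its lip towards the robot (around (362,272)). The tab is at about (254,158), and the bar runs from (246,177) to (277,188). The pointer must be the lower-right end, since the start angle is -2.3 to -1.7. Now I measure the tray and viewer.

```bash
python3 - <<'E'
from h import *
np.set_printoptions(suppress=True,precision=2)
im,d=load('top')
vv,uu=np.mgrid[0:420,0:560]; px=np.c_[uu.ravel(),vv.ravel()]
P=depthpts('top',px,d).reshape(420,560,3); ok=d>0
# tray
m=np.zeros((420,560),bool); m[228:292,328:398]=1
g=P[20:400:1][m[20:400]]; print('counter z',np.median(g[g[:,2]<4][:,2]))
t=P[m&ok&(P[...,2]>4.5)&(P[...,2]<12)]
r=cv2.minAreaRect(t[:,:2].astype(np.float32)); print('tray rect',r)
l=P[m&ok&(P[...,2]>46)&(P[...,2]<60)]; print('lip',len(l),l.mean(0),cv2.minAreaRect(l[:,:2].astype(np.float32)))
sc,ds=load('scene'); Ps=depthpts('scene',px,ds).reshape(420,560,3)
ls=Ps[(ds>0)&(Ps[...,0]>340)&(Ps[...,0]<470)&(Ps[...,1]>-340)&(Ps[...,1]<-180)]
a=ls[(ls[:,2]>4.5)&(ls[:,2]<11)]; print('scene tray',cv2.minAreaRect(a[:,:2].astype(np.float32)))
a=ls[(ls[:,2]>47)&(ls[:,2]<60)]; print('scene lip',len(a),cv2.minAreaRect(a[:,:2].astype(np.float32)))
# console plane: bright beige corners within roi
m=np.zeros((420,560),bool); m[152:200,237:287]=1
hsv=cv2.cvtColor(im,cv2.COLOR_RGB2HSV)
c=P[m&ok&(hsv[...,2]>140)]
for _ in range(6):
    c0=c.mean(0); n=np.linalg.svd(c-c0,full_matrices=0)[2][2]; n*=np.sign(n[2]); e=(c-c0)@n; c=c[abs(e)<max(2,1.5*e.std())]
print('plane',len(c),c0,n,'tilt',np.degrees(np.arccos(n[2])),'yaw',np.degrees(np.arctan2(-n[1],-n[0])))
np.savez('plane.npz',c0=c0,n=n)
# wall tops
m=np.zeros((420,560),bool); m[135:205,288:366]=1
w=P[m&ok&(P[...,2]>138)&(P[...,2]<152)]; print('walltop',len(w),w.min(0),w.max(0))
for lab in (w[w[:,1]>w[:,1].mean()],w[w[:,1]<w[:,1].mean()]):
    print(len(lab),cv2.minAreaRect(lab[:,:2].astype(np.float32)))
w=Ps[(ds>0)&(Ps[...,2]>138)&(Ps[...,2]<150)&(Ps[...,0]>500)&(Ps[...,0]<720)&(Ps[...,1]>-250)&(Ps[...,1]<-20)]
for lab in (w[w[:,1]>w[:,1].mean()],w[w[:,1]<w[:,1].mean()]):
    print('sc',len(lab),cv2.minAreaRect(lab[:,:2].astype(np.float32)))
# skirt
k=((hsv[...,2]<60)); k[:150]=0;k[202:]=0;k[:,:235]=0;k[:,288:]=0
n_,lab,st,ce=cv2.connectedComponentsWithStats(k.astype(np.uint8)); print(st[1:],ce[1:])
E
```

```text
counter z -0.06769804283180747
tray rect ((419.69854736328125, -266.059326171875), (194.10096740722656, 183.041748046875), 87.46900177001953)
lip 87 [ 373.68 -245.02   54.12] ((373.7847595214844, -245.05030822753906), (70.10835266113281, 8.446714401245117), 71.8208999633789)
scene tray ((406.57989501953125, -258.2271728515625), (155.6719207763672, 127.5160903930664), 88.06961059570312)
scene lip 99 ((375.65283203125, -242.4753875732422), (70.30534362792969, 11.188028335571289), 70.5118408203125)
plane 549 [641.43  18.48 113.06] [-0.56 -0.    0.83] tilt 34.34935391013159 yaw 0.3754341828195504
walltop 812 [ 599.33 -235.38  138.03] [734.63 -48.99 151.83]
397 ((680.3623657226562, -90.2160873413086), (74.65278625488281, 147.08859252929688), 55.944000244140625)
415 ((674.837158203125, -213.00668334960938), (145.7342071533203, 72.9802474975586), 31.034404754638672)
sc 634 ((670.2848510742188, -89.04461669921875), (103.10623931884766, 103.664306640625), 30.710247039794922)
sc 379 ((657.123779296875, -178.40293884277344), (110.70277404785156, 112.8858642578125), 88.40242767333984)
[[252 156   4   5  12]
 [244 163  33  21 377]
 [244 182  28  14 177]] [[253.33 158.17]
 [262.05 171.24]
 [256.75 189.5 ]]
```

```bash
python3 - <<'E'
from h import *
np.set_printoptions(suppress=True,precision=2)
vv,uu=np.mgrid[0:420,0:560]; px=np.c_[uu.ravel(),vv.ravel()]
for nme in('top','scene'):
    im,d=load(nme); P=depthpts(nme,px,d).reshape(420,560,3)
    w=P[(d>0)&(abs(P[...,2]-145)<3)&(P[...,0]>540)&(P[...,0]<720)&(P[...,1]>-260)&(P[...,1]<-20)]
    for c in (-57,-223):
        s=w[abs(w[:,1]-c)<14]
        s=s[(s[:,0]<655)]
        if len(s)>10:
            v=cv2.fitLine(s[:,:2].astype(np.float32),cv2.DIST_HUBER,0,.01,.01).ravel(); print(nme,'wall',c,len(s),'yaw',np.degrees(np.arctan(v[1]/v[0])),v[2:],s[:,:2].min(0),s[:,:2].max(0))
    print(nme,'y hist',np.histogram(w[w[:,0]<650][:,1],bins=np.arange(-260,-19,6)))
im,d=load('top'); hsv=cv2.cvtColor(im,cv2.COLOR_RGB2HSV)
z=np.load('plane.npz'); yaw=np.radians(0.4); t=np.radians(35)
n=np.array([-np.sin(t)*np.cos(yaw),-np.sin(t)*np.sin(yaw),np.cos(t)]); c0=z['c0']
k=(hsv[...,2]<60); k[:162]=0;k[202:]=0;k[:,:240]=0;k[:,280:]=0
p=np.argwhere(k)[:,::-1]
q=onplane('top',p,nrm=n,p0=c0+17*n)
ex=np.array([np.cos(t)*np.cos(yaw),np.cos(t)*np.sin(yaw),np.sin(t)]); ey=np.cross(n,ex)
ab=np.c_[(q-c0)@ex,(q-c0)@ey].astype(np.float32); (a,b),r=cv2.minEnclosingCircle(ab); print('skirt r',r)
K=c0+a*ex+b*ey; print('panel origin',K)
tab=(onplane('top',[253.33,158.17],nrm=n,p0=K+15*n)[0]-K); print('tab r',tab@ex,tab@ey,'angle',np.arctan2(tab@ey,tab@ex))
V=np.array([-20,175]); yw=R.from_euler('z',yaw); print('viewer origin from panel',K-yw.apply([-20,175,100]))
# bar
P=depthpts('top',px,d).reshape(420,560,3); h=(P-K)@n; inr=np.hypot((P-K)@ex,(P-K)@ey)<60
b=P[(d>0)&inr&(abs(h-49)<7)]; print('bar',len(b),((b-K)@n).mean(),cv2.minAreaRect(np.c_[(b-K)@ex,(b-K)@ey].astype(np.float32)))
E
```

```text
top wall -57 17 yaw -0.33628738 [620.38 -69.43] [605.59 -69.65] [653.54 -69.28]
top wall -223 88 yaw -0.13401352 [ 628.05 -226.58] [ 601.25 -233.57] [ 654.86 -213.67]
top y hist (array([ 0,  0,  0,  0, 20, 35,  9, 16,  0,  0,  0,  0,  0,  0,  0,  0,  0,
        0,  0,  0,  0,  0,  0,  0,  0,  0,  0,  0,  4, 11, 28, 31,  0,  0,
        0,  0,  0,  0,  0,  0]), array([-260, -254, -248, -242, -236, -230, -224, -218, -212, -206, -200,
       -194, -188, -182, -176, -170, -164, -158, -152, -146, -140, -134,
       -128, -122, -116, -110, -104,  -98,  -92,  -86,  -80,  -74,  -68,
        -62,  -56,  -50,  -44,  -38,  -32,  -26,  -20]))
scene wall -57 64 yaw -1.9600906 [631.1  -67.62] [607.38 -70.97] [654.71 -64.5 ]
scene wall -223 98 yaw -0.33149 [ 625.98 -223.63] [ 602.11 -231.54] [ 654.51 -210.  ]
scene y hist (array([ 0,  0,  0,  0,  7, 37, 29, 17,  6,  0,  0,  0,  0,  0,  0,  0,  0,
        0,  0,  0,  0,  0,  0,  0,  0,  0,  0,  0,  0, 14, 12, 41, 33,  0,
        0,  0,  0,  0,  0,  0]), array([-260, -254, -248, -242, -236, -230, -224, -218, -212, -206, -200,
       -194, -188, -182, -176, -170, -164, -158, -152, -146, -140, -134,
       -128, -122, -116, -110, -104,  -98,  -92,  -86,  -80,  -74,  -68,
        -62,  -56,  -50,  -44,  -38,  -32,  -26,  -20]))
skirt r 45.374515533447266
panel origin [628.94  24.14 104.34]
tab r 56.13080778778131 16.0719237245799 angle 0.27886863927559263
viewer origin from panel [ 650.16 -150.72    4.34]
bar 186 45.767703737679064 ((-3.2917423248291016, -1.8234024047851562), (85.49297332763672, 17.356595993041992), 71.39686584472656)
```

```bash
python3 - <<'E'
from h import *
np.set_printoptions(suppress=True,precision=1)
for nme,(u0,v0,u1,v1) in {'top':(225,130,370,210),'scene':(120,190,335,330)}.items():
    im,d=load(nme); g=cv2.cvtColor(im,cv2.COLOR_RGB2GRAY)[v0:v1,u0:u1]
    L=cv2.createLineSegmentDetector().detect(g)[0][:,0]+[u0,v0,u0,v0]
    for s in L:
        a,b=s[:2],s[2:]
        if np.hypot(*(a-b))<22: continue
        m=(a+b)/2
        for h in (145,):
            A,B=onplane(nme,[a,b],h); v=B-A; ang=(np.degrees(np.arctan2(v[1],v[0]))+45)%90-45
            q=[depthpts(nme,np.round(m+o),d)[0][2] for o in ((0,-2),(0,2),(-2,0),(2,0))]
            if abs(ang)<8: print(nme,s,'@145',A[:2],B[:2],'yaw %.1f'%ang,'len %.0f'%np.hypot(*v[:2]),np.array(q))
E
```

```text
top [305.6 153.8 331.9 154.8] @145 [680.5 -94.5] [ 678.7 -162.9] yaw -1.6 len 68 [72.8 58.3 75.1 75.6]
top [329.4 142.7 298.1 141.4] @145 [ 711.8 -157.2] [714.2 -75.2] yaw -1.7 len 82 [  2.1 137.5  -2.2   3.1]
top [304.3 145.5 350.7 147.5] @145 [703.1 -91.4] [ 699.3 -212.6] yaw -1.8 len 121 [140.8 119.5 136.1 137.5]
top [304.4 196.9 329.4 198.1] @145 [566.1 -90.5] [ 563.5 -154.4] yaw -2.3 len 64 [14.   3.5  8.7  8.1]
top [233.1 200.4 286.9 202.7] @145 [555.7  89.9] [550.7 -46.1] yaw -2.1 len 136 [69.5 -0.   2.3 57.9]
top [292.4 144.3 290.4 198.2] @145 [706.  -60.4] [562.5 -55. ] yaw -2.2 len 144 [-1.1 -1.8  0.6 15.4]
top [286.6 200.7 288.9 153. ] @145 [555.9 -45.5] [682.2 -51.3] yaw -2.6 len 126 [105.3  96.4 106.   -0.4]
top [359.9 183.1 359.7 144.4] @145 [ 603.7 -233.6] [ 708.3 -236.7] yaw -1.7 len 105 [  2.9   2.  145.    0.8]
top [293.3 191.9 294.6 144.3] @145 [579.  -62.3] [706.  -66.1] yaw -1.7 len 127 [ 48.2  57.9   7.  144.3]
top [339.4 202.3 305.6 199.5] @145 [ 552.9 -179.8] [559.3 -93.7] yaw -4.2 len 86 [1.6 2.7 2.8 0.7]
top [232.6 150.6 232.9 199.4] @145 [687.4  94.7] [558.
[... 1370 characters left out ...]
 -29.1] [730.7 101.7] yaw -1.8 len 131 [117.8 100.6 108.4 114.1]
scene [325.4 275.5 295.9 328.3] @145 [661.1 135. ] [783.4 134.1] yaw -0.4 len 122 [11.7  0.5 17.8  1.4]
scene [293.  301.  230.6 273.1] @145 [736.8 106.1] [733.3 -22.6] yaw -1.6 len 129 [108.1  98.4  98.5 101.6]
scene [282.2 231.3 302.6 241.7] @145 [599.8  16.2] [606.3  63.6] yaw -7.8 len 48 [  1.9 145.2 140.6   2.1]
scene [269.5 266.6 248.1 257. ] @145 [688.4  34.3] [686.1 -12.4] yaw -2.8 len 47 [137.2 139.6 140.  137.8]
scene [298.2 279.2 275.9 269.9] @145 [690.5  94.2] [689.7  48.5] yaw -1.0 len 46 [137.4 138.7 141.  141.3]
scene [210.9 305.  188.7 294.3] @145 [807.7 -18.1] [806.5 -65.2] yaw -1.5 len 47 [11.8 11.9 12.3 13.9]
```

```bash
cat >> h.py <<'E'
def down(yaw_y):  # tool z down, tool y at yaw (deg)
    a=np.radians(yaw_y); y=np.array([np.cos(a),np.sin(a),0]); z=np.array([0,0,-1.]); return R.from_matrix(np.c_[np.cross(y,z),y,z])
O=np.array([643.5,-150.5,0]); YAW=-1.75
def view(p): return O+R.from_euler('z',YAW,degrees=True).apply(p)
E
python3 -c "
from h import *
print(rows_to([374.5,-244,130],down(-18.5)),rows_to([374.5,-244,130],down(161.5)))"
```

```text
(array([ 0.9595, -1.1083,  0.3367]), array([-4.000e-04, -1.000e-04, -3.037e-01])) (array([ 0.9595, -1.1083,  0.3367]), array([-2.000e-04,  4.000e-04,  6.963e-01]))
```

```bash
python3 -m handwheel '[0.096,-0.111,0.034,0,0,0,0,0.096,-0.111,0.034,0,0,0,0,0.096,-0.111,0.034,0,0,0,0,0.096,-0.111,0.034,0,0,0,0,0.096,-0.111,0.034,0,0,0,0,0.096,-0.111,0.034,0,0,0,0,0.096,-0.111,0.034,0,0,0,0,0.096,-0.111,0.034,0,0,0,0,0.096,-0.111,0.034,0,0,0,0,0.096,-0.111,0.034,0,0,0,0,0,0,0,0,0,0,0]'
python3 -m handwheel '[0,0,0,0,0,-0.038,0,0,0,0,0,0,-0.038,0,0,0,0,0,0,-0.038,0,0,0,0,0,0,-0.038,0,0,0,0,0,0,-0.038,0,0,0,0,0,0,-0.038,0,0,0,0,0,0,-0.038,0,0,0,0,0,0,-0.038,0,0,0,0,0,0,0,0]'
python3 - <<'E'
from h import *
im,d=grab('scene'); save(cv2.resize(im[120:260,120:320],None,fx=4,fy=4),'s1')
print(manip.observe()['qpos'],rows_to([374.5,-244,19.3],down(-18.5)))
E
```

```text
time: 1.2
tcp_pos: [376.1, -238.9, 128.3]
eef_rot: [-0.001, 0.989, 0.15, -0.0]
ft_force: [-0.4, -1.0, -0.3]
gripper_width: 1.0
gripper_force: 0.0
time: 2.1
tcp_pos: [374.5, -244.1, 129.2]
eef_rot: [-0.0, 0.811, 0.585, -0.0]
ft_force: [-0.4, -0.1, 0.6]
gripper_width: 0.999
gripper_force: 0.0
[ 0.70080096  0.20434347 -0.29526126  2.18274925  0.08512925  0.76518775
  0.02491127] (array([3.000e-04, 1.000e-04, 3.665e-01]), array([-0.0001, -0.0001, -0.0007]))
```

View pics/s1.png

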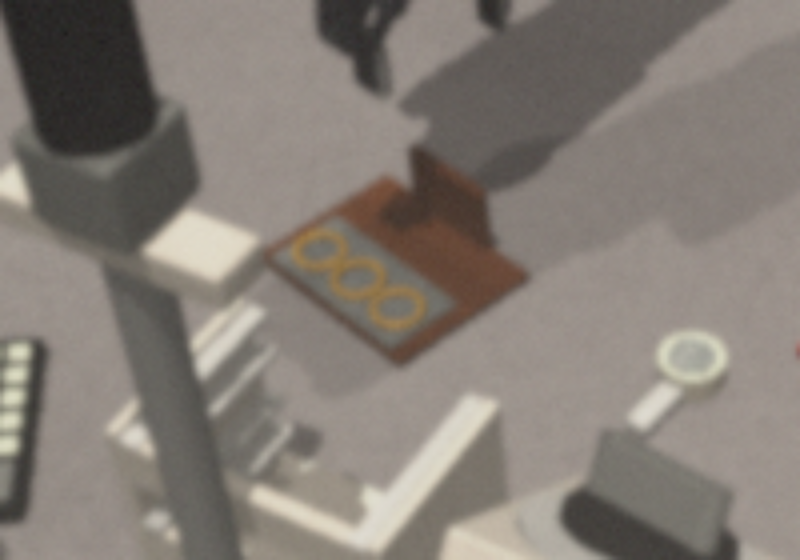

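The gripper stands above the lip (lip around crop (450,195), fingers around (370,60)), so I descend and close.

```bash
python3 -m handwheel '[0,0,0.09,0,0,0,0,0,0,0.09,0,0,0,0,0,0,0.07,0,0,0,0,0,0,0.06,0,0,0,0,0,0,0.035,0,0,0,0,0,0,0.02,0,0,0,0,0,0,0,0,0,0,0]'
python3 -m handwheel '[0,0,0,0,0,0,0.5,0,0,0,0,0,0,1,0,0,0,0,0,0,1,0,0,0,0,0,0,1,0,0,0,0,0,0,1,0,0,0,0,0,0,1,0,0,0,0,0,0,1,0,0,0,0,0,0,1,0,0,0,0,0,0,1,0,0,0,0,0,0,1]'
python3 -m handwheel '[0,0,-0.02,0,0,0,1,0,0,-0.06,0,0,0,1,0,0,-0.1,0,0,0,1,0,0,-0.1,0,0,0,1,0,0,-0.07,0,0,0,1,0,0,0,0,0,0,1]'
python3 -c "
from h import *
im,d=grab('scene'); save(cv2.resize(im[100:240,130:330],None,fx=4,fy=4),'s2')
print(rows_to(view([-180,0,150]),down(YAW)))"
```

```text
time: 2.85
tcp_pos: [374.6, -243.8, 19.5]
eef_rot: [-0.0, 0.812, 0.584, -0.0]
ft_force: [-0.2, 0.6, 0.6]
gripper_width: 1.003
gripper_force: 0.0
time: 3.85
tcp_pos: [375.1, -244.1, 20.1]
eef_rot: [0.0, 0.811, 0.585, 0.0]
ft_force: [0.7, 0.1, 5.7]
gripper_width: 0.083
gripper_force: 59.1
time: 4.45
tcp_pos: [375.7, -244.6, 127.4]
eef_rot: [0.002, 0.811, 0.584, 0.001]
ft_force: [1.1, 0.3, -2.8]
gripper_width: 0.085
gripper_force: 58.8
(array([ 0.4074,  0.1755, -0.0804]), array([ 0.0006,  0.0003, -0.0929]))
```

View pics/s2.png

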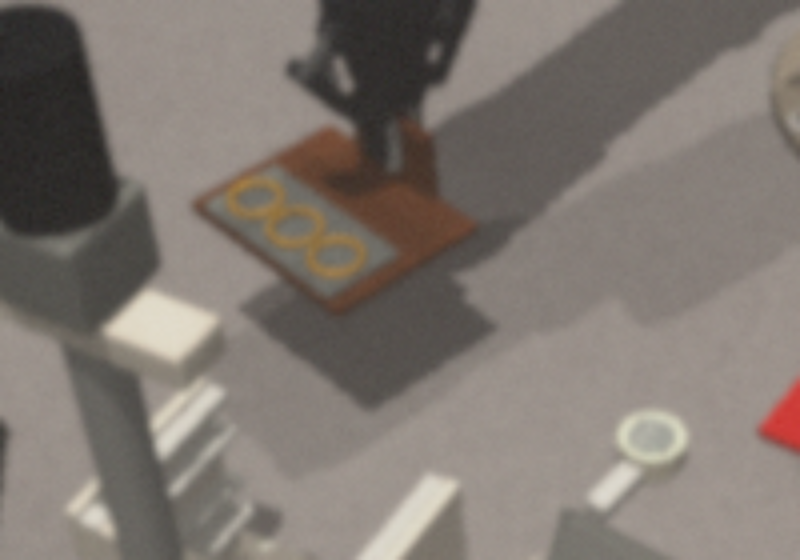

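```bash
python3 -m handwheel '[0.03,0.012,-0.008,0,0,0,1,0.06,0.026,-0.012,0,0,0,1,0.08,0.035,-0.015,0,0,0,1,0.08,0.035,-0.015,0,0,0,1,0.07,0.03,-0.014,0,0,0,1,0.056,0.024,-0.01,0,0,0,1,0.031,0.0135,-0.006,0,0,0,1,0,0,0,0,0,-0.015,1,0,0,0,0,0,-0.03,1,0,0,0,0,0,-0.03,1,0,0,0,0,0,-0.018,1,0,0,0,0,0,0,1]'
python3 - <<'E'
from h import *
np.set_printoptions(suppress=True,precision=2)
print(manip.observe()['tcp_pos'],rows_to(view([-180,0,150]),down(YAW)))
vv,uu=np.mgrid[0:420,0:560]; px=np.c_[uu.ravel(),vv.ravel()]
for n in('top','scene'):
    im,d=grab(n); P=depthpts(n,px,d); hsv=cv2.cvtColor(im,cv2.COLOR_RGB2HSV).reshape(-1,3)
    p=P[(d.ravel()>0)&(abs(P[:,0]-515)<90)&(abs(P[:,1]+145)<100)&(abs(P[:,2]-134)<14)&(hsv[:,2]>50)]
    c=p.mean(0)
    for _ in range(5):
        c=p.mean(0); nn=np.linalg.svd(p-c,full_matrices=0)[2][2]; nn*=np.sign(nn[2]); p=p[abs((p-c)@nn)<5]
    q=R.from_euler('z',-YAW,degrees=True).apply(p-O)
    print(n,len(p),'normal',nn,'mid',c,'viewer rect',cv2.minAreaRect(q[:,:2].astype(np.float32)),'z',q[:,2].mean(),q.min(0),q.max(0))
E
```

```text
time: 5.7
tcp_pos: [462.7, -144.6, 148.0]
eef_rot: [-0.001, 0.717, 0.697, -0.0]
ft_force: [-0.1, 0.4, -3.2]
gripper_width: 0.082
gripper_force: 58.8
[ 462.72 -144.63  148.01] (array([-0.  ,  0.  , -0.01]), array([-0., -0.,  0.]))
top 674 normal [-0.02  0.05  1.  ] mid [513.3  -97.52 136.66] viewer rect ((-112.921875, 48.05523681640625), (145.0655975341797, 43.49940872192383), 1.1373119354248047) z 136.6629364343267 [-185.64   25.18  130.07] [-40.74  69.77 142.74]
scene 2115 normal [-0.02  0.    1.  ] mid [ 517.87 -142.32  137.56] viewer rect ((-111.19625854492188, -1.2859954833984375), (149.28900146484375, 147.2655029296875), 0.10269426554441452) z 137.55674905306643 [-185.91  -74.78  132.15] [-36.42  72.35 143.1 ]
```

```bash
python3 -m handwheel '[0,0.02,0.027,0,0,0,1,0,0.05,0,0,0,0,1,0,0.05,0,0,0,0,1,0,0.05,0,0,0,0,1,0,0,0,0,0,0,1]'
python3 -m handwheel '[0,0.04,0,0,0,0,1,0,0.05,0,0,0,0,1,0,0.05,0,0,0,0,1,0,0.05,0,0,0,0,1,0,0.03,0,0,0,0,1,0,0.015,0,0,0,0,1,0,0,0,0,0,0,1]'
python3 -c "
from h import *
im,d=grab('scene'); print(manip.observe()['ft_force'],rows_to(view([-46,0,135.0]),down(YAW)))
im2,_=grab('top');save(np.hstack([cv2.resize(im[150:290,110:260],None,fx=2.6,fy=3.5),cv2.resize(im2[130:230,290:380],(390,490))]),'s3')"
```

```text
time: 6.3
tcp_pos: [516.0, -145.9, 140.0]
eef_rot: [-0.0, 0.718, 0.696, 0.0]
ft_force: [1.2, 0.4, -2.4]
gripper_width: 0.084
gripper_force: 58.9
time: 7.0
tcp_pos: [584.8, -148.3, 140.4]
eef_rot: [-0.0, 0.718, 0.696, -0.0]
ft_force: [1.5, 0.2, -2.5]
gripper_width: 0.08
gripper_force: 58.9
[ 0.50025861 -0.37179871 -3.54237826] (array([-0.0012,  0.0439,  0.0183]), array([-0.0002, -0.    ,  0.0002]))
```

View pics/s3.png

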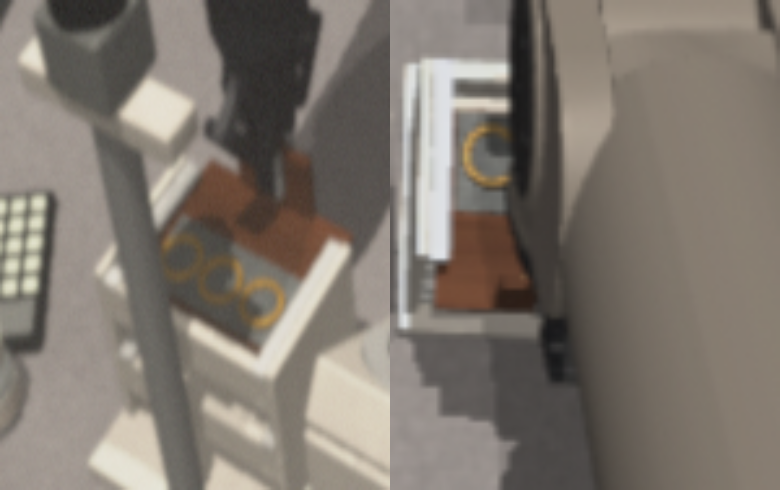

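The tray is inside, under the upper guides, about 13 mm short of home and not touching anything. I lower it slightly and push in gently.

```bash
python3 -m handwheel '[0,0.01,0.007,0,0,0,1,0,0.012,0.006,0,0,0,1,0,0.01,0,0,0,0,1,0,0,0,0,0,0,1]'
python3 -m handwheel '[0,0.005,0,0,0,0,1,0,0.005,0,0,0,0,1,0,0,0,0,0,0,1]'
python3 -m handwheel '[0,0.005,0,0,0,0,1,0,0,0,0,0,0,1]'
python3 -m handwheel '[0,0.005,0,0,0,0,1,0,0,0,0,0,0,1]'
```

```text
time: 7.5
tcp_pos: [594.7, -148.6, 136.8]
eef_rot: [-0.0, 0.718, 0.696, 0.0]
ft_force: [-0.5, -1.0, -1.9]
gripper_width: 0.086
gripper_force: 59.0
time: 7.8
tcp_pos: [596.8, -148.5, 136.7]
eef_rot: [-0.001, 0.718, 0.696, -0.0]
ft_force: [-5.4, 2.4, -1.5]
gripper_width: 0.083
gripper_force: 59.3
time: 8.0
tcp_pos: [597.0, -148.2, 136.3]
eef_rot: [-0.002, 0.718, 0.697, -0.001]
ft_force: [-11.9, 3.3, 1.5]
gripper_width: 0.085
gripper_force: 60.1
time: 8.2
tcp_pos: [596.9, -148.2, 136.1]
eef_rot: [-0.003, 0.718, 0.696, -0.002]
ft_force: [-24.3, 5.4, 9.4]
gripper_width: 0.083
gripper_force: 61.5
```

```bash
python3 -m handwheel '[0,-0.012,0,0,0,0,1,0,0,0.004,0,0,0,1,0,0,0,0,0,0,1]'
python3 -m handwheel '[0,0,0.002,0,0,0,1,0,0,0,0,0,0,1]'
```

```text
time: 8.5
tcp_pos: [596.8, -148.9, 135.6]
eef_rot: [0.0, 0.718, 0.696, 0.0]
ft_force: [-3.1, -0.1, -2.0]
gripper_width: 0.084
gripper_force: 60.1
time: 8.7
tcp_pos: [596.8, -148.8, 135.2]
eef_rot: [0.0, 0.718, 0.696, -0.0]
ft_force: [-5.0, 0.1, 1.7]
gripper_width: 0.084
gripper_force: 60.5
```

```bash
python3 -m handwheel '[0,0,0,0,0,0,0.6,0,0,0,0,0,0,0.5,0,0,0,0,0,0,0.5,0,0,0,0,0,0,0.5,0,0,-0.02,0,0,0,0.5,0,0,-0.06,0,0,0,0.5,0,0,-0.1,0,0,0,0.5,0,0,-0.1,0,0,0,0.3,0,0,-0.1,0,0,0,0,0,0,0,0,0,0,0]'
python3 - <<'E'
from h import *
np.set_printoptions(suppress=True,precision=2)
yw=R.from_euler('z',YAW,degrees=True); vv,uu=np.mgrid[0:420,0:560]; px=np.c_[uu.ravel(),vv.ravel()]
im,d=grab('scene'); im2,_=grab('top'); save(np.hstack([cv2.resize(im[150:290,110:260],None,fx=2.6,fy=3.5),cv2.resize(im2[130:230,230:380],(400,490))]),'s4')
P=yw.inv().apply(depthpts('scene',px,d)-O); hsv=cv2.cvtColor(im,cv2.COLOR_RGB2HSV).reshape(-1,3)
p=P[(d.ravel()>0)&(abs(P[:,0])<70)&(abs(P[:,1])<55)&(abs(P[:,2]-123)<8)&(hsv[:,1]>90)]
print('tray',len(p),np.percentile(p,[1,50,99],axis=0))
l=P[(d.ravel()>0)&(P[:,0]<-30)&(P[:,0]>-70)&(abs(P[:,1])<55)&(abs(P[:,2]-170)<6)]; print('lip',len(l),l.mean(0),cv2.minAreaRect(l[:,:2].astype(np.float32)))
p=P[(d.ravel()>0)&(abs(P[:,0]-40)<30)&(abs(P[:,1])<55)&(abs(P[:,2]-123)<8)];print('front z',len(p),np.percentile(p,[50],axis=0))
print(manip.observe()['tcp_pos'],manip.observe()['qpos'])
E
```

```text
time: 9.7
tcp_pos: [598.6, -148.9, 253.8]
eef_rot: [0.003, 0.718, 0.696, 0.002]
ft_force: [0.3, 0.3, 0.2]
gripper_width: 0.973
gripper_force: 0.0
tray 793 [[-46.51 -53.84 120.79]
 [-21.15  12.05 124.07]
 [ 46.72  53.03 130.77]]
lip 151 [-45.14   2.62 169.04] ((-46.66326904296875, 2.188610076904297), (11.241912841796875, 72.45327758789062), 0.7364977598190308)
front z 771 [[ 31.79   8.35 126.36]]
[ 596.96 -148.81  249.93] [ 0.47  0.34 -0.41  1.7   0.15  1.13 -0.02]
```

View pics/s4.png

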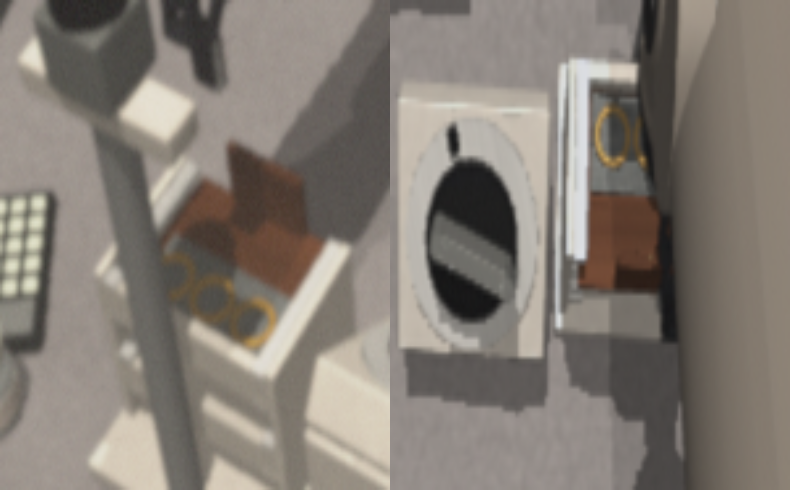

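Tray home: lip 46 mm in front of the viewer's origin, plate top at 124 mm. It rests under the guides (left panel). Now the knob angles, with the bar at the lower-right of the right panel.

```bash
cat >> h.py <<'E'
yw=R.from_euler('z',YAW,degrees=True)
PR=yw*R.from_euler('y',-35,degrees=True)   # panel axes: x up slope, y left, z out
ex,ey,n=PR.as_matrix().T
K=view([-20,175,100])
def tool(a): # tool axis into the face, tool y at angle a (rad) in the panel
    y=np.cos(a)*ex+np.sin(a)*ey; return R.from_matrix(np.c_[np.cross(y,-n),y,-n])
def knob(nme,im,d):
    vv,uu=np.mgrid[0:420,0:560]; px=np.c_[uu.ravel(),vv.ravel()]; D=d.ravel()
    hsv=cv2.cvtColor(im,cv2.COLOR_RGB2HSV).reshape(-1,3)
    fl=lambda h:(lambda q:np.c_[(q-K)@ex,(q-K)@ey])(onplane(nme,px,nrm=n,p0=K+h*n))
    q=PR.inv().apply(depthpts(nme,px,d)-K); r=np.hypot(q[:,0],q[:,1])
    sk=(D>0)&(r<56)&(hsv[:,2]<60)&(abs(q[:,2]-17)<9)
    f=fl(17)[sk].astype(np.float32); c,rad=cv2.minEnclosingCircle(f)
    print(nme,'skirt c',np.round(c,1),'r %.1f'%rad,'h %.1f'%np.median(q[sk,2]))
    f=fl(15); tb=(D>0)&(hsv[:,2]<75)&(abs(np.hypot(*(f-c).T)-57)<8)&(abs(q[:,2]-12)<9)&(f[:,0]>30)
    if tb.sum(): t=f[tb].mean(0)-c; print('  tab',tb.sum(),t,'ang %.3f'%np.arctan2(t[1],t[0]))
    b=(D>0)&(r<60)&(abs(q[:,2]-49)<6); B=q[b,:2].astype(np.float32)
    (cx,cy),(w,h),a=cv2.minAreaRect(B); a=np.radians(a+(0 if w>h else 90)); m=np.cov(B.T); e=np.linalg.eigh(m)[1][:,1]
    print('  bar',b.sum(),'h %.1f'%np.median(q[b,2]),np.round([cx,cy,w,h],1),'ang %.3f'%a,'pca %.3f'%np.arctan2(e[1],e[0]))
E
python3 -c "
from h import *
print(K)
for c in('top','scene'): knob(c,*load(c))"
```

```text
[628.85356799  25.02914866 100.        ]
top skirt c [5.8 0.1] r 50.0 h 17.1
  tab 14 [52.19617544 17.21243795] ang 0.319
  bar 196 h 48.9 [-0.8 -4.2 84.5 17.1] ang 1.283 pca 1.275
scene skirt c [0. 0.] r 0.0 h nan
  tab 62 [48.48068511 15.03789962] ang 0.301
  bar 204 h 48.8 [ 1.5 -2.9 88.3 18. ] ang 1.270 pca 1.277
  return _methods._mean(a, axis=axis, dtype=dtype,
  ret = ret.dtype.type(ret / rcount)
```

```bash
python3 -c "
from h import *
b=-1.866
print(rows_to(K+130*n,tool(b+np.pi/2)), rows_to(K+130*n+[0,0,30],tool(b+np.pi/2)))
s=manip.observe(); print(s['qpos'])"
```

```text
(array([ 0.5826, -0.1598,  0.1443]), array([-0.1925,  0.0287,  0.0913])) (array([ 0.5826, -0.1597,  0.0443]), array([-0.1925,  0.0287,  0.0913]))
[ 0.46585135  0.34192589 -0.41301733  1.7042112   0.15010573  1.12510622
 -0.02045785]
```

```bash
python3 -m handwheel '[0.06,-0.016,0,0,0,0,0,0.1165,-0.032,0.009,0,0,0,0,0.1165,-0.032,0.009,0,0,0,0,0.1165,-0.032,0.009,0,0,0,0,0.1165,-0.032,0.009,0,0,0,0,0.0565,-0.016,0.008,0,0,0,0,0,0,0,-0.0385,0.0057,0.0183,0,0,0,0,-0.0385,0.0057,0.0183,0,0,0,0,-0.0385,0.0057,0.0183,0,0,0,0,-0.0385,0.0057,0.0183,0,0,0,0,-0.0385,0.0057,0.0183,0,0,0,0,0,0,0,0]'
python3 -c "
from h import *
b=-1.866
print(rows_to(K+23*n,tool(b+np.pi/2)))
s=manip.observe(); print(s['qpos'])"
```

```text
time: 11.0
tcp_pos: [552.4, 24.6, 234.0]
eef_rot: [0.172, 0.775, 0.568, 0.216]
ft_force: [-0.1, 0.6, 0.3]
gripper_width: 0.999
gripper_force: 0.0
(array([ 0.0041, -0.0277,  0.4371]), array([-0.0151,  0.0061,  0.0068]))
[ 0.24480403  0.00694251 -0.49562996  2.26150697  0.44789004  0.36624121
 -0.93430365]
```

```bash
python3 -m handwheel '[0.004,-0.028,0.05,-0.0151,0.0061,0.0068,0,0,0,0.1,0,0,0,0,0,0,0.1,0,0,0,0,0,0,0.07,0,0,0,0,0,0,0,0,0,0,0]'
python3 -c "
from h import *
b=-1.866
print(rows_to(K+23*n,tool(b+np.pi/2)))
s=manip.observe(); print(s['qpos'])
im,d=grab('scene'); save(cv2.resize(im[150:310,200:360],None,fx=3.7,fy=3.7),'k1')"
```

```text
time: 11.5
tcp_pos: [601.1, 22.7, 157.0]
eef_rot: [0.182, 0.775, 0.56, 0.23]
ft_force: [1.0, 0.5, 0.1]
gripper_width: 1.001
gripper_force: 0.0
(array([ 0.0022, -0.0334,  0.1325]), array([-0.0042,  0.0038,  0.0025]))
[ 0.11243891  0.21125523 -0.37648712  2.27343535  1.20969964  0.24756137
 -1.68390413]
```

View pics/k1.png

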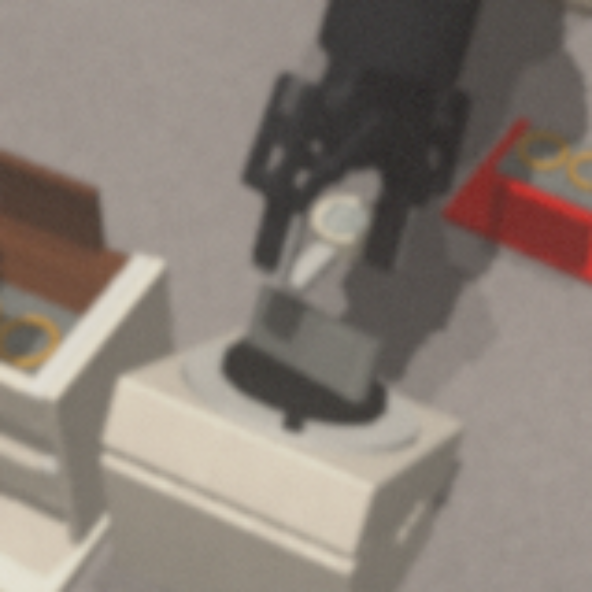

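Fingers straddle the bar (bar from crop (255,300) to (380,370), fingers at (270,240) and (390,240)). They are 10 mm off along tool y, so I correct that, then descend.

```bash
python3 -m handwheel '[0.0022,-0.0334,0.0,-0.0042,0.0038,0.0025,0,0,0,0.04,0,0,0,0,0,0,0,0,0,0,0]'
python3 -c "
from h import *
b=-1.866
print(rows_to(K+23*n,tool(b+np.pi/2)))
s=manip.observe(); print(s['qpos'])"
```

```text
time: 11.85
tcp_pos: [600.1, 26.2, 145.0]
eef_rot: [0.184, 0.775, 0.555, 0.241]
ft_force: [1.1, 0.3, 0.9]
gripper_width: 1.002
gripper_force: 0.0
(array([-0.0033, -0.0073,  0.1011]), array([ 0.0014, -0.0005, -0.0005]))
[ 0.07295184  0.22953283 -0.34176608  2.3002199   1.48246682  0.23022624
 -1.9726708 ]
```

```bash
python3 -m handwheel '[-0.0033,-0.0073,0.04,0.0014,0,0,0,0,0,0.04,0,0,0,0,0,0,0.02,0,0,0,0,0,0,0,0,0,0,0]'
python3 -c "
from h import *
b=-1.866
print(rows_to(K+23*n,tool(b+np.pi/2)))
s=manip.observe(); print(s['qpos'])"
```

```text
time: 12.25
tcp_pos: [615.6, 25.2, 119.3]
eef_rot: [0.182, 0.775, 0.555, 0.24]
ft_force: [0.7, 0.3, 0.6]
gripper_width: 0.999
gripper_force: 0.0
(array([ 0.0006, -0.0007,  0.0014]), array([ 0.    , -0.0005, -0.0008]))
[ 0.09232526  0.30423187 -0.35749294  2.28145185  1.69457309  0.2469983
 -2.16739367]
```

```bash
python3 -m handwheel '[0,0,0,0,0,0,0.5,0,0,0,0,0,0,1,0,0,0,0,0,0,1,0,0,0,0,0,0,1,0,0,0,0,0,0,1,0,0,0,0,0,0,1,0,0,0,0,0,0,1,0,0,0,0,0,0,1,0,0,0,0,0,0,1]'
python3 -m handwheel '[0,0,0,0,0,-0.02,1,0,0,0,0,0,-0.02,1,0,0,0,0,0,-0.02,1,0,0,0,0,0,-0.02,1,0,0,0,0,0,-0.02,1,0,0,0,0,0,0,1]'
python3 -c "
from h import *
b=-1.866
s=manip.observe(); print(s['qpos'],s['torque']); r=PR.inv()*q2R(s['eef_rot']); print('panel pos',PR.inv().apply(s['tcp_pos']-K)); y=r.as_matrix()[:,1]; print('tool y ang',np.arctan2(y[1],y[0]),r.as_matrix()[:,2])"
```

```text
time: 13.15
tcp_pos: [615.3, 25.6, 119.2]
eef_rot: [0.182, 0.775, 0.555, 0.24]
ft_force: [-6.2, -1.1, 7.8]
gripper_width: 0.177
gripper_force: 58.5
time: 13.75
tcp_pos: [615.1, 25.7, 119.0]
eef_rot: [0.217, 0.678, 0.671, 0.208]
ft_force: [-6.4, -0.5, 8.5]
gripper_width: 0.177
gripper_force: 58.4
[ 0.04582926  0.29915515 -0.3057027   2.28532079  1.71311218  0.23146925
 -1.87583954] [-0.09422783  0.89999998 -0.08435401]
panel pos [-0.39181481  0.24546031 23.51474421]
tool y ang 0.01926906775372948 [ 7.02962238e-04  2.36712338e-03 -9.99996951e-01]
```

```bash
python3 -m handwheel '[0,0,0,0,0,-0.03,1,0,0,0,0,0,-0.03,1,0,0,0,0,0,-0.03,1,0,0,0,0,0,-0.03,1,0,0,0,0,0,-0.03,1,0,0,0,0,0,-0.03,1,0,0,0,0,0,-0.03,1,0,0,0,0,0,-0.03,1,0,0,0,0,0,-0.03,1,0,0,0,0,0,-0.03,1,0,0,0,0,0,0,1]'
cat > st.py <<'E'
from h import *
np.set_printoptions(suppress=True,precision=3)
s=manip.observe(); r=PR.inv()*q2R(s['eef_rot']); y=r.as_matrix()[:,1]
print(s['qpos'],s['torque'],'panel pos',PR.inv().apply(s['tcp_pos']-K),'tool y ang',np.arctan2(y[1],y[0]),r.as_matrix()[:,2])
E
python3 st.py
```

```text
time: 14.85
tcp_pos: [614.5, 25.3, 118.6]
eef_rot: [0.288, 0.299, 0.906, 0.086]
ft_force: [-10.6, -1.9, 9.5]
gripper_width: 0.173
gripper_force: 58.9
[-0.082  0.289 -0.161  2.294  1.76   0.192 -0.995] [-0.449  1.602 -0.33 ] panel pos [-1.076 -0.185 23.508] tool y ang 0.9626399353591855 [-0.     0.002 -1.   ]
```

```bash
python3 -m handwheel '[0,0,0,0,0,-0.03,1,0,0,0,0,0,-0.03,1,0,0,0,0,0,-0.03,1,0,0,0,0,0,-0.03,1,0,0,0,0,0,0,1]'; python3 st.py
```

```text
time: 15.35
tcp_pos: [614.4, 25.0, 118.6]
eef_rot: [0.299, 0.124, 0.946, 0.031]
ft_force: [-13.2, -3.0, 9.9]
gripper_width: 0.179
gripper_force: 59.0
[-0.118  0.288 -0.12   2.296  1.778  0.181 -0.64 ] [-0.774  1.68  -0.471] panel pos [-1.153 -0.504 23.501] tool y ang 1.3393393178217938 [-0.     0.001 -1.   ]
```

```bash
python3 -m handwheel '[0,0,0,0,0,-0.03,1,0,0,0,0,0,-0.03,1,0,0,0,0,0,-0.03,1,0,0,0,0,0,0,1]'; python3 st.py
```

```text
time: 15.75
tcp_pos: [614.4, 24.7, 118.6]
eef_rot: [0.3, -0.01, 0.954, -0.012]
ft_force: [-12.3, -3.5, 10.3]
gripper_width: 0.175
gripper_force: 59.1
[-0.136  0.287 -0.1    2.297  1.787  0.176 -0.369] [-0.926  1.67  -0.587] panel pos [-1.214 -0.729 23.498] tool y ang 1.6218839489979042 [-0.     0.001 -1.   ]
```

```bash
python3 -m handwheel '[0,0,0,0,0,-0.03,1,0,0,0,0,0,-0.03,1,0,0,0,0,0,-0.019,1,0,0,0,0,0,0,1,0,0,0,0,0,0,1]'; python3 st.py
python3 -m handwheel '[0,0,0,0,0,0,0.6,0,0,0,0,0,0,0.2,0,0,0,0,0,0,0,0,0,0,0,0,0,0,0,0,0,0,0,0,0,0,0,0,0,0,0,0,0,0,-0.05,0,0,0,0,0,0,-0.1,0,0,0,0,0,0,-0.1,0,0,0,0,0,0,-0.1,0,0,0,0,0,0,-0.1,0,0,0,0,0,0,0,0,0,0,0]'; python3 st.py
```

```text
time: 16.25
tcp_pos: [614.4, 24.5, 118.6]
eef_rot: [0.297, -0.126, 0.945, -0.048]
ft_force: [-12.5, -4.4, 10.2]
gripper_width: 0.172
gripper_force: 59.1
[-0.146  0.287 -0.088  2.297  1.793  0.173 -0.131] [-1.078  1.67  -0.639] panel pos [-1.149 -0.978 23.498] tool y ang 1.8663571110216584 [-0.     0.001 -1.   ]
time: 17.45
tcp_pos: [555.0, 26.0, 209.4]
eef_rot: [0.3, -0.125, 0.945, -0.05]
ft_force: [-0.1, 0.1, -0.2]
gripper_width: 1.001
gripper_force: 0.0
[-0.072  0.025 -0.199  2.34   0.787  0.254  0.848] [0.021 0.6   0.045] panel pos [  2.32   -1.314 131.983] tool y ang 1.8647559447584172 [ 0.006 -0.002 -1.   ]
```

```bash
python3 - <<'E'
from h import *
for c in('scene','top'):
    im,d=grab(c)
    try: knob(c,im,d)
    except Exception as e: print(e)
    if c=='scene': a=cv2.resize(im[210:300,230:330],None,fx=4,fy=4)
    else: b=cv2.resize(im[140:210,225:300],(400,360))
save(np.hstack([a,b]),'k2')
E
```

```text
scene skirt c [0. 0.] r 0.0 h nan
  tab 63 [47.70086413 16.80747299] ang 0.339
  bar 126 h 49.6 [ 3.6  2.1 86.8 16. ] ang 0.300 pca -2.847
top skirt c [ 6.5 -0.9] r 49.7 h 17.4
  tab 14 [51.49232326 18.1751147 ] ang 0.339
  bar 191 h 48.8 [ 3.3  0.1 83.6 16.1] ang 0.292 pca -2.840
  return _methods._mean(a, axis=axis, dtype=dtype,
  ret = ret.dtype.type(ret / rcount)
```

View pics/k2.png

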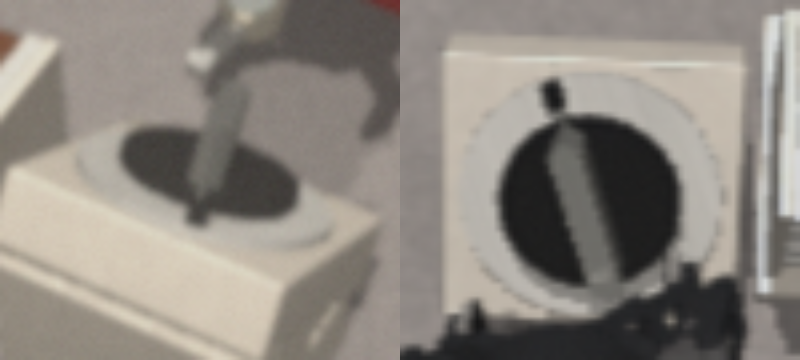

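The pointer is close to the tab (right panel: tab (553,96), tip about (566,122)). I do one refined comparison, excluding the tab from the skirt fit.

```bash
python3 - <<'E'
from h import *
np.set_printoptions(suppress=True,precision=3)
S=6
for c,roi in (('top',(235,148,290,205)),('scene',(240,220,315,290))):
    im,d=load(c); u0,v0,u1,v1=roi
    vs,us=np.mgrid[v0:v1:1/S,u0:u1:1/S]; px=np.c_[us.ravel(),vs.ravel()]
    g=cv2.remap(cv2.cvtColor(im,cv2.COLOR_RGB2GRAY),us.astype(np.float32),vs.astype(np.float32),cv2.INTER_CUBIC).ravel()
    fl=lambda h:(lambda q:np.c_[(q-K)@ex,(q-K)@ey])(onplane(c,px,nrm=n,p0=K+h*n))
    f=fl(17); a=np.arctan2(f[:,1],f[:,0]); r=np.hypot(*f.T)
    # skirt edge: outermost dark radius in angular bins away from tab and bar ends
    E=[]
    for t in np.arange(-np.pi,np.pi,0.1):
        if min(abs(t-.3),abs(t-.3+np.pi),abs(t-.3-np.pi))<.55: continue
        s=(abs(a-t)<.04)&(r>30)&(r<58); 
        if s.sum()<20: continue
        rr=r[s]; o=np.argsort(rr); rr=rr[o]; gg=cv2.blur(g[s][o].astype(np.float32)[:,None],(1,9)).ravel()
        k=np.where(gg<95)[0]; 
        if len(k) and abs(rr[k[-1]]-46)<5: E.append([rr[k[-1]]*np.cos(t),rr[k[-1]]*np.sin(t)])
    E=np.array(E); A=np.c_[2*E,np.ones(len(E))]; x=np.linalg.lstsq(A,(E**2).sum(1),rcond=None)[0]; cc=x[:2]; print(c,len(E),'skirt centre',cc,'r',np.sqrt(x[2]+cc@cc))
    f=fl(15)-cc; r=np.hypot(*f.T); w=np.clip(120.-g,0,None)*((r>53)&(r<68)&(abs(np.arctan2(f[:,1],f[:,0])-.3)<.25))
    t=(f*w[:,None]).sum(0)/w.sum(); print(' tab',t,np.hypot(*t),'ang',np.arctan2(t[1],t[0]),'about K',np.arctan2(*(t+cc)[::-1]))
E
```

```text
top 40 skirt centre [ 0.481 -2.29 ] r 45.64343825669671
 tab [56.632 19.265] 59.819222151705006 ang 0.32789046616536954 about K 0.2888884591567113
scene 23 skirt centre [4.587 3.057] r 45.217922347060394
 tab [55.518 18.091] 58.39115177034975 ang 0.31501091478284743 about K 0.33833162365950037
```

Tab ≈ 0.32 (two views), bar ≈ 0.296, about 1.2 mm short at the tip. There is plenty of time, so I regrasp and trim.

```bash
python3 -m handwheel '[0,0,0.09,0,0,0,0,0,0,0.09,0,0,0,0,0,0,0.05,0,0,0,0,0,0,0,0,0,0,0]'
python3 -c "
from h import *
print(rows_to(K+24*n,tool(.297+np.pi/2)))"; python3 st.py
```

```text
time: 17.95
tcp_pos: [593.3, 24.2, 150.6]
eef_rot: [0.296, -0.126, 0.945, -0.051]
ft_force: [0.6, 0.2, 0.3]
gripper_width: 1.0
gripper_force: 0.0
(array([-0.0022,  0.0067,  0.1261]), array([-0.0012, -0.0003, -0.0003]))
[-0.132  0.195 -0.118  2.318  1.375  0.184  0.279] [ 0.044  0.618 -0.041] panel pos [-0.043 -1.96  61.829] tool y ang 1.8669980478099861 [ 0.    -0.004 -1.   ]
```

```bash
python3 -m handwheel '[-0.002,0.0067,0.03,-0.0012,0,0,0,0,0,0.04,0,0,0,0,0,0,0.04,0,0,0,0,0,0,0.016,0,0,0,0,0,0,0,0,0,0,0]'; python3 st.py
python3 -m handwheel '[0,0,0,0,0,0,0.5,0,0,0,0,0,0,1,0,0,0,0,0,0,1,0,0,0,0,0,0,1,0,0,0,0,0,0,1,0,0,0,0,0,0,1,0,0,0,0,0,0,1,0,0,0,0,0,0,1,0,0,0,0,0,0,1]'; python3 st.py
```

```text
time: 18.45
tcp_pos: [615.0, 25.3, 122.0]
eef_rot: [0.298, -0.126, 0.945, -0.049]
ft_force: [-0.2, 0.1, -0.1]
gripper_width: 1.001
gripper_force: 0.0
[-0.083  0.283 -0.162  2.292  1.723  0.193 -0.057] [-0.     0.582 -0.011] panel pos [ 1.284 -0.145 25.998] tool y ang 1.8657748045646376 [ 0.002 -0.    -1.   ]
time: 19.35
tcp_pos: [615.2, 25.4, 123.1]
eef_rot: [0.298, -0.126, 0.945, -0.049]
ft_force: [-5.3, -0.2, 6.7]
gripper_width: 0.174
gripper_force: 60.0
[-0.084  0.282 -0.161  2.292  1.725  0.193 -0.058] [-0.089  0.772 -0.004] panel pos [ 2.085 -0.016 26.783] tool y ang 1.8656658242550532 [ 0.004  0.    -1.   ]
```

```bash
python3 -m handwheel '[0,0,0,0,0,-0.0038,1,0,0,0,0,0,-0.0038,1,0,0,0,0,0,0,1,0,0,0,0,0,0,1]'; python3 st.py
```

```text
time: 19.75
tcp_pos: [615.2, 25.5, 123.1]
eef_rot: [0.298, -0.137, 0.943, -0.053]
ft_force: [-6.8, -1.1, 8.0]
gripper_width: 0.172
gripper_force: 59.9
[-0.087  0.281 -0.158  2.292  1.726  0.192 -0.036] [-0.042  0.773  0.029] panel pos [ 2.067  0.03  26.791] tool y ang 1.8895885173244147 [ 0.004  0.    -1.   ]
```

```bash
python3 -m handwheel '[0,0,0,0,0,0,0.6,0,0,0,0,0,0,0.2,0,0,0,0,0,0,0,0,0,0,0,0,0,0,0,0,0,0,0,0,0,0,0,0,0,0,0,0,0,0,-0.05,0,0,0,0,0,0,-0.1,0,0,0,0,0,0,-0.1,0,0,0,0,0,0,-0.1,0,0,0,0,0,0,-0.1,0,0,0,0,0,0,0,0,0,0,0]'
python3 - <<'E'
from h import *
for c in('scene','top'): 
    im,d=grab(c)
    try: knob(c,im,d)
    except Exception as e: print(e)
    if c=='scene': a=cv2.resize(im[190:300,130:330],(440,400))
    else: b=cv2.resize(im[140:210,225:370],(360,400)) 
save(np.hstack([a,b]),'k3')
E
```

```text
time: 20.95
tcp_pos: [551.6, 26.4, 217.3]
eef_rot: [0.3, -0.135, 0.943, -0.054]
ft_force: [-0.4, -0.4, -1.1]
gripper_width: 1.0
gripper_force: 0.0
scene skirt c [0. 0.] r 0.0 h nan
  tab 63 [48.02166703 15.65147253] ang 0.315
  bar 124 h 49.7 [ 4.5  2.5 87.3 15.7] ang 0.323 pca -2.813
top skirt c [ 6.5 -0.8] r 49.6 h 17.4
  tab 14 [51.49856411 18.08658929] ang 0.338
  bar 191 h 48.9 [ 3.4  0.5 83.5 16.1] ang 0.325 pca -2.827
  return _methods._mean(a, axis=axis, dtype=dtype,
  ret = ret.dtype.type(ret / rcount)
```

View pics/k3.png

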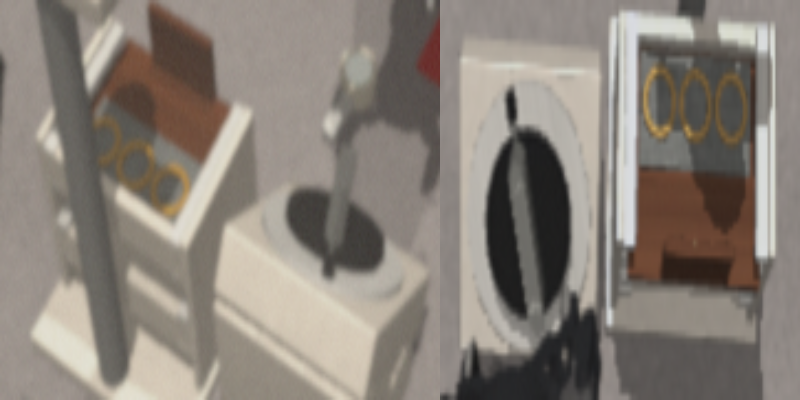

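The tray sits home against the stop, and the pointer tip (515,132) meets the tab (511,105) with the bar at 0.32. The robot is clear, so I hand in.

```bash
python3 -c "
from station import manip
print(manip.job_done())"
```

```text
the job is handed in; nothing more can be done
None
```

The tray is fully home on the upper rails and the knob pointer is lined up with the tab, both measured at about 0.32 rad; I handed the job in at about 21 s with the arm clear, and no verdict was returned.

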